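Show the sample tray and send it home

TASK

Two vial-tray units stand on the lab bench, a wide one and a narrow one. Show the wide unit's vials to the overhead camera: pull its tray out by the bar handle until it locks, let go and leave it standing open for about two seconds, then press the release key on top of the wide unit so that the tray slides fully home. Leave the narrow unit's tray shut.

Things in the scene. Friction and masses are not known exactly. Their poses are not given: they have to be found in the camera images.
- tray (a joint): Travel in m of the wide unit's tray: 0 = fully home, growing as it is pulled out of the unit's front, the side facing the robot. A spring draws it home with 4 to 5 N; damping adds 3 N at 0.1 m/s and the latch about 3 N near the end. Pulled past 0.100 it locks by itself and stands at about 0.099; end stop 0.110. Let go before that, or unlocked, it glides home by itself in about 1 s.
- tray_handle (a point): Middle of the steel bar handle on the wide unit's tray (moves with it), 95 mm above the bench. Round level bar 12 mm thick, 110 long along this frame's y, 45 mm in front of the front panel (210 wide, top 115 above the bench). The frame's -x is the way the tray pulls out; z is up. The unit is a fixed white box 220 wide, 260 deep, 120 high, turned up to 0.25 rad, left or right of the narrow one.
- release_top (a point): Centre of the top face of the wide unit's release key: square, black, 28 x 28 mm, 14 mm proud of the unit's top (face 134 above the bench), on the +y side near the front: 92.5 mm off the middle, 82 mm behind the closed handle bar. Goes straight down 9 mm against a spring (2.5 N at first, 5 N fully down); the lock is free from 5 mm down. Dips and pops up by itself as the tray locks.
- small_tray_handle (a point): Middle of the bar handle (50 mm long, 95 mm above the bench) of the narrow unit's tray, which must stay shut. The narrow unit is built like the wide one but is 130 mm wide and has a release key of its own at the same corner. Not to be used.

How it is judged:
By the outcome, as a careful person would: the job done as asked, in the order asked, and still so for the second after the job is handed in, with the robot touching nothing.
It also fails if it takes over 45 s, if anything falls off the work surface, if the arm or the gripper's body presses on something with over 40 N, if the wrist force passes 120 N, or if a joint passes its speed limit or range.

ROBOT

A 6-joint arm with a two-finger parallel gripper is mounted at the origin on the work surface. World frame = base frame: x ahead of the robot, y to its left, z up, the work surface at z = 0. Lengths are in m, angles in degrees, forces in N, time in s.
With the tool pointing down it reaches from about 0.375 to 0.9 m from the base axis. Payload 3.1 kg.
Tool frame: the origin (TCP) lies at the very end of the fingers, on their centre line; the grasp point (between the pads) lies behind it (bot.grip_depth is the z of the grasp point in the tool frame, in m); z points along the fingers, y is the direction in which the jaws open and shut (so a half turn about z gives the same grasp; the last joint's range is limited). The gripper opens to 87 mm and grips with 3 to 60 N. Pads are 19 mm wide; open, the fingers measure 117 mm over their backs; the gripper's body (75 mm by 190 mm) begins 51 mm behind the grasp point.
Start: joints at [-87.347, 30.224, 82.088, -0, 67.689, -10.227], TCP at [0.139, -0.609, 0.223] pointing down, gripper open.
Joint ranges: [-176.69, 176.69], [-43.24, 126.21], [12.49, 139.97], [-82, 262], [0, 151.66], [-163.58, 163.58]. Speed limits (degrees/s): [159.86, 159.86, 180, 180, 180, 180].

INTERFACE

Orientations are given as a 3x3 rotation matrix whose columns are the frame's x, y, z axes.
In Python, from rig import bot, vision gives the robot as it stands. The module is installed in compiled form; this text tells all that it offers.
- The arm moves only by the shell command python3 -m jog 'ROWS'. ROWS is JSON, a list of rows, each a list of 3 entries, a list of its own where there are three numbers: the shift along the tool's x, y, z in mm, then the turn, a rotation vector about the tool's x, y, z in degrees, then the closure, from 0 (fully open) to 1 (shut). In form: [[[dx, dy, dz], [wx, wy, wz], fingers], ...]. A call has 1 to 12 rows; each row is the pose to reach, as a shift and turn from the pose commanded when the call began, along the tool's axes at that moment; what a row does not reach only later rows make up. A row lasts 1/12 s, in which the tool goes at most 41.7 mm and 7.16 degrees, less where a joint would pass 70% of its speed; a pose out of reach is approached as far as the arm can. A call with a gripper value outside its range is refused whole. The fingers move at their own pace and stop on an object; the grip force is fixed at half the most. Time passes only in rows, so rows that repeat a pose let the fingers close. It gives the time, the measured TCP pose, the force and the opening at its end, in the units of the state.
- bot.read_state(): the state, without advancing time (a new reading comes with each control period).
- vision.capture(name): name is "side" or "top"; returns the picture (400x640x3 uint8, red, green, blue); there is no depth.
- vision.camera_info(name): a dict with "intrinsics" (3x3 intrinsics, pixels), "dist" ([k1, k2, p1, p2, k3] as OpenCV has them; the pictures are not rectified), "camera_from_world" (4x4, takes a point from world to camera coordinates). Camera axes: x right, y up, looking along -z (the intrinsics and any distortion apply to the point x, -y, -z); pixel columns grow to the right and rows downward; lengths in m; the calibration is good to about 2 mm. A picture is of the moment at which its call begins. camera_info takes no time and is no camera call.
- bot.hand_in(): hands the job in, once; it reports no verdict.
The state is a dict: "time_s": time; "joint_positions": joint angles; "qvel": joint speeds; "tau": joint torques, N m; "position": TCP position; "tcp_rot": TCP orientation; "force": force on the tool from outside, world axes, zero at the start; "moment": the same for the moment, N m; "opening": opening from 0.0 (shut) to 1.0 (fully open).
Only numpy, scipy, OpenCV 4.12 (cv2) and the standard library are available. Lean on these libraries where they do the work, as an engineer would, in place of code of your own. Each camera call takes 0.05 s, during which the arm holds its last target. There are 200 camera calls.

## Working session

There is one attempt and no reset: what is moved stays moved. The work goes in short steps, Python scripts to look and compute and a shell command to move; the robot and the scene stay as the last step left them, time stands still between calls to the robot, and variables do not carry over. Pictures are saved under pics/ and viewed, about 8 in all and at most 12, crops included, and the job is handed in when it is done.

```bash
mkdir -p pics; python3 - <<'E'
from rig import bot, vision
import cv2, numpy as np
for n in ("top","side"):
    cv2.imwrite(f"pics/{n}0.png", vision.capture(n)[:,:,::-1])
    i=vision.camera_info(n); print(n,np.round(i["intrinsics"],1).tolist(),np.round(i["dist"],4),np.round(i["camera_from_world"],3).tolist())
s=bot.read_state(); print(s["time_s"],s["position"],np.round(s["tcp_rot"],3).tolist(),s["opening"],bot.grip_depth)
E
```

```text
top [[379.3, 0.0, 324.3], [0.0, 379.3, 198.1], [0.0, 0.0, 1.0]] [-0.0738  0.      0.      0.      0.    ] [[-0.017, -1.0, -0.006, -0.013], [0.983, -0.017, 0.184, -0.657], [-0.184, -0.003, 0.983, -0.668], [0.0, 0.0, 0.0, 1.0]]
side [[365.3, 0.0, 321.9], [0.0, 365.3, 195.1], [0.0, 0.0, 1.0]] [-0.0854  0.      0.      0.      0.    ] [[0.945, -0.327, -0.019, -0.611], [0.234, 0.633, 0.738, -0.227], [-0.229, -0.702, 0.675, -0.785], [0.0, 0.0, 0.0, 1.0]]
0.1 [ 0.13930649 -0.60860142  0.22166306] [[0.975, 0.223, -0.0], [0.223, -0.975, 0.002], [0.0, -0.002, -1.0]] 1.0003608681493674 -0.0187
```

View pics/top0.png

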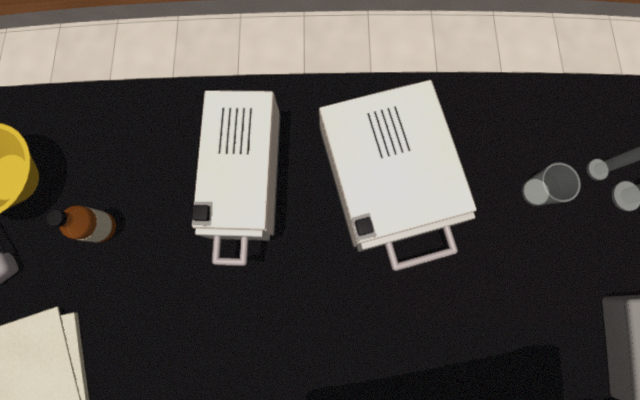

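View pics/side0.png

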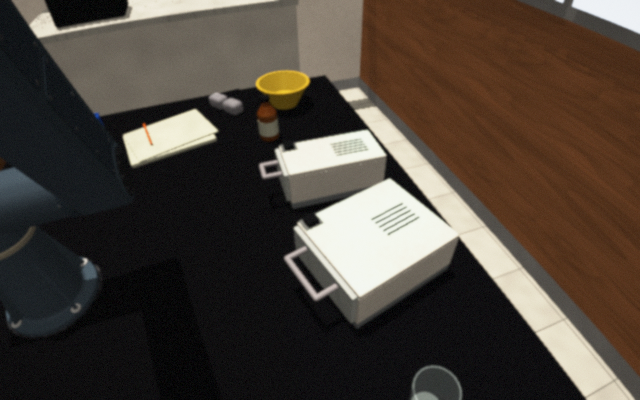

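Top view: the wide unit is on the right. Its bar runs about (394,267)–(456,252), and its key is at about (364,226). The narrow unit is on the left with its bar at about (230,261). The side view agrees. Next I measure.

```bash
cat > h.py <<'E'
from rig import bot, vision
import cv2, numpy as np
def ray(n,px,z):
    i=vision.camera_info(n); T=np.array(i["camera_from_world"])
    u=cv2.undistortPoints(np.float64(px).reshape(-1,1,2),np.array(i["intrinsics"]),np.array(i["dist"])).reshape(-1,2)
    d=np.c_[u[:,0],-u[:,1],-np.ones(len(u))]@T[:3,:3]
    o=-T[:3,:3].T@T[:3,3]
    return o+d*((np.broadcast_to(z,len(u))-o[2])/d[:,2])[:,None]
def proj(n,P):
    i=vision.camera_info(n); T=np.array(i["camera_from_world"])
    c=np.float64(P).reshape(-1,3)@T[:3,:3].T+T[:3,3]; c=c*[1,-1,-1]
    return cv2.projectPoints(c,np.zeros(3),np.zeros(3),np.array(i["intrinsics"]),np.array(i["dist"]))[0].reshape(-1,2)
E
python3 - <<'E'
from h import *
im=cv2.imread("pics/top0.png"); g=im.min(2)
# bar: bright pixels in handle zone
z=np.zeros_like(g); z[225:275,380:465]=1
w=(g>110).astype(np.uint8); 
x=cv2.resize(im[200:280,330:490],None,fx=5,fy=5,interpolation=cv2.INTER_CUBIC); cv2.imwrite("pics/crop1.png",x)
# front rim of bar: lowest bright pixel per column, and thickness
lo=[];mid=[]
for c in range(396,455):
    r=np.where(g[225:280,c]>100)[0]+225; b=r.max(); t=b
    while g[t,c]>100:t-=1
    if b-t<12: mid.append((c,(b+t+1)/2)); lo.append(b-t)
P=ray("top",mid,0.098)
vx,vy,_,_=cv2.fitLine(P[:,:2].astype(np.float32),cv2.DIST_HUBER,0,.01,.01).ravel()
print("thick",np.median(lo),"bar yaw deg",np.degrees(np.arctan2(-vx*np.sign(vy),abs(vy))),"mid ends",P[0],P[-1])
# roof: bright, quad
n,l,s,_=cv2.connectedComponentsWithStats((g>185).astype(np.uint8)); k=l[150,430]
m=(l==k).astype(np.uint8); print(s[k])
c=max(cv2.findContours(m,0,2)[0],key=cv2.contourArea); q=cv2.approxPolyDP(cv2.convexHull(c),6,True).reshape(-1,2)
print(q.tolist(), np.round(ray("top",q,.12),3).tolist())
# key
kz=np.zeros_like(g); kz[210:242,350:380]=1
n,l,s,ce=cv2.connectedComponentsWithStats(((g<90)&(kz>0)).astype(np.uint8)); 
for j in range(1,n): print("dark",s[j],ce[j],ray("top",[ce[j]],.134))
E
```

```text
thick 7.0 bar yaw deg 14.134999 mid ends [ 0.5263496  -0.15060049  0.098     ] [ 0.5488859  -0.24537122  0.098     ]
[  320    81   156   157 15100]
[[430, 81], [475, 209], [376, 237], [351, 216], [320, 108]] [[0.868, -0.228, 0.12], [0.622, -0.291, 0.12], [0.576, -0.112, 0.12], [0.613, -0.07, 0.12], [0.816, -0.019, 0.12]]
dark [355 217  19  19 260] [363.68076923 225.97692308] [[ 0.59377699 -0.09028788  0.134     ]]
dark [350 233   3   9  17] [350.58823529 237.94117647] [[ 0.57383179 -0.06739555  0.134     ]]
```

View pics/crop1.png

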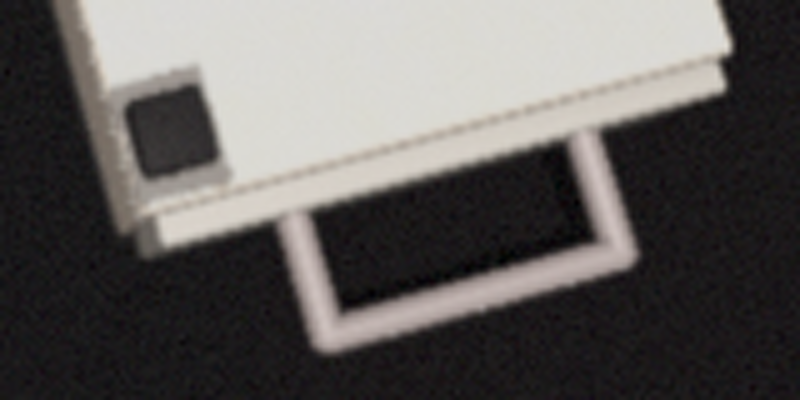

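Bar midpoint is about (0.537, -0.199) with yaw about 14.1°. The key at (0.594, -0.090) puts the bar at the same place to within 1–2 mm, and the roof edge gives 14.4°. Now I work out the move above the handle.

```bash
cat >> h.py <<'E'
from scipy.spatial.transform import Rotation as R
YAW=np.radians(14.1); H=np.array([.537,-.199,.095])
FX=np.array([np.cos(YAW),np.sin(YAW),0]); FY=np.array([-FX[1],FX[0],0])
def delta(p):
    s=bot.read_state(); M=np.array(s["tcp_rot"])
    tgt=np.c_[np.cross(FX,[0,0,-1]),FX,[0,0,-1]]
    print("d_mm",np.round(1000*M.T@(np.array(p)-s["position"]),1),"rot",np.round(R.from_matrix(M.T@tgt).as_rotvec(degrees=True),2))
def st():
    s=bot.read_state(); p=np.array(s["position"])-H
    print("t",s["time_s"],"along",np.round([p@FX*1e3,p@FY*1e3,s["position"][2]*1e3],1),"F",np.round(s["force"],1),"open",round(s["opening"],3))
E
python3 -c "
from h import *
delta([*(H-.002*FX)[:2],.2])"
```

```text
d_mm [ 477.  -310.6   22.4] rot [-7.000e-02 -1.000e-01 -9.122e+01]
```

```bash
python3 -m jog '[[[15,-10,0],[0,0,-3],0.2],[[40,-26,2],[0,0,-8],0.4],[[70,-46,4],[0,0,-14],0.5],[[100,-65,5],[0,0,-20],0.55],[[130,-85,6],[0,0,-26],0.55],[[160,-104,8],[0,0,-32],0.55],[[190,-124,9],[0,0,-38],0.55],[[220,-143,11],[0,0,-44],0.55],[[250,-163,12],[0,0,-50],0.55],[[280,-182,13],[0,0,-56],0.55],[[300,-195,14],[0,0,-60],0.55],[[305,-199,14],[0,0,-61],0.55]]'; python3 -c "
from h import *
st();delta([*(H-.002*FX)[:2],.2])"
```

```text
time_s: 1.1
position: [0.394, -0.3437, 0.208]
tcp_rot: [[0.272, 0.962, -0.0], [0.962, -0.272, 0.002], [0.002, -0.001, -1.0]]
force: [-0.0, -0.6, -0.2]
opening: 0.451
t 1.1 along [-173.9 -105.5  208. ] F [-0.  -0.6 -0.2] open 0.451
d_mm [177.1  96.5   8.4] rot [-2.000e-02 -1.400e-01 -2.987e+01]
```

```bash
python3 -m jog '[[[12,6,1],[0,0,-2],0.55],[[40,22,2],[0,0,-7],0.55],[[70,38,4],[0,0,-12],0.55],[[100,54,5],[0,0,-17],0.55],[[130,71,6],[0,0,-22],0.55],[[155,84,7],[0,0,-26],0.55],[[172,94,8],[0,0,-29],0.55],[[177,96.5,8.4],[0,-0.1,-29.9],0.55],[[177,96.5,8.4],[0,-0.1,-29.9],0.55],[[177,96.5,8.4],[0,-0.1,-29.9],0.55]]'; python3 - <<'E'
from h import *
st();delta([*(H-.002*FX)[:2],.078])
im=vision.capture("top")
for p in proj("top",[H,H+.055*FY,H-.055*FY]): cv2.circle(im,tuple(np.int32(p.round())),1,(255,0,0),-1)
a=cv2.resize(im[150:350,280:540],None,fx=2,fy=2)
b=cv2.resize(vision.capture("side")[180:380,230:490],None,fx=2,fy=2)
cv2.imwrite("pics/hov.png",np.vstack([a,b])[:,:,::-1][:800] if 0 else cv2.resize(np.hstack([a,b]),(800,308))[:,:,::-1])
E
```

```text
time_s: 1.93
position: [0.5334, -0.2047, 0.1998]
tcp_rot: [[-0.237, 0.972, -0.001], [0.972, 0.237, -0.002], [-0.002, -0.002, -1.0]]
force: [0.5, -1.2, 0.1]
opening: 0.45
t 1.9333 along [ -4.9  -4.6 199.8] F [ 0.5 -1.2  0.1] open 0.45
d_mm [  4.9   3.1 121.8] rot [-0.1   0.09 -0.39]
```

View pics/hov.png

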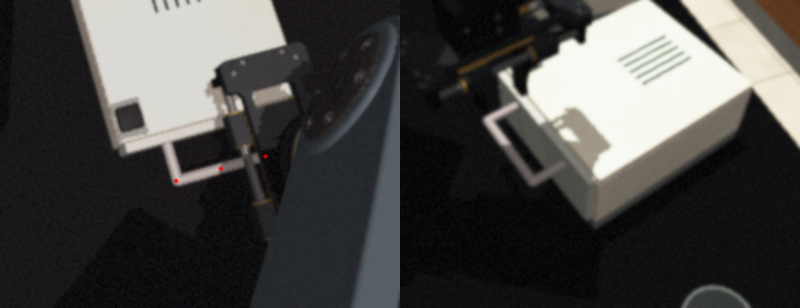

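Projected handle points fall on the bar and the gripper hovers over it. I descend partway, correcting for the residual error.

```bash
python3 -m jog '[[[2,1,8],[0,0,0],0.55],[[4,2,25],[0,0,-0.3],0.55],[[5,3,45],[0,0,-0.4],0.55],[[5,3,60],[0,0,-0.4],0.55],[[5,3,65],[0,0,-0.4],0.55],[[5,3,65],[0,0,-0.4],0.55],[[5,3,65],[0,0,-0.4],0.55]]' >/dev/null; python3 -c "
from h import *
st();delta([*(H-.002*FX)[:2],.078])"
```

```text
t 2.6167 along [ -1.3   0.2 135.2] F [ 0.8  0.1 -0.2] open 0.448
d_mm [-0.1 -0.7 57.2] rot [-0.03  0.09  0.02]
```

```bash
python3 -m jog '[[[0,-1,8],[0,0,0],0.55],[[0,-1,22],[0,0,0],0.55],[[0,-1,38],[0,0,0],0.55],[[0,-1,52],[0,0,0],0.55],[[0,-1,57],[0,0,0],0.55],[[0,-1,57],[0,0,0],0.55],[[0,-1,57],[0,0,0],0.8],[[0,-1,57],[0,0,0],1],[[0,-1,57],[0,0,0],1],[[0,-1,57],[0,0,0],1],[[0,-1,57],[0,0,0],1],[[0,-1,57],[0,0,0],1]]' >/dev/null; python3 -c "
from h import *
st()"
```

```text
t 3.6167 along [-0.7  0.3 78.8] F [3.  2.  0.6] open 0.123
```

Gripped (about 11 mm opening). Now I pull along -y of the tool.

```bash
python3 -m jog '[[[0,-4,0],[0,0,0],1],[[0,-12,0],[0,0,0],1],[[0,-22,0],[0,0,0],1],[[0,-32,0],[0,0,0],1],[[0,-42,0],[0,0,0],1],[[0,-52,0],[0,0,0],1],[[0,-62,0],[0,0,0],1],[[0,-72,0],[0,0,0],1],[[0,-81,0],[0,0,0],1],[[0,-90,0],[0,0,0],1],[[0,-95,0],[0,0,0],1],[[0,-95,0],[0,0,0],1]]' >/dev/null; python3 -c "
from h import *
st()"
python3 -m jog '[[[0,-3,0],[0,0,0],1],[[0,-6,0],[0,0,0],1],[[0,-9,0],[0,0,0],1],[[0,-11,0],[0,0,0],1],[[0,-11,0],[0,0,0],1],[[0,-11,0],[0,0,0],1],[[0,-11,0],[0,0,0],1]]' >/dev/null; python3 -c "
from h import *
st()"
```

```text
t 4.6167 along [-95.7  -0.   78.8] F [4.7 3.5 0.5] open 0.127
t 5.2 along [-1.067e+02 -1.000e-01  7.870e+01] F [3.8 3.2 2.4] open 0.128
```

```bash
python3 -m jog '[[[0,3,0],[0,0,0],1],[[0,6,0],[0,0,0],1],[[0,7,0],[0,0,0],1],[[0,7,0],[0,0,0],1],[[0,7,0],[0,0,0],1]]' >/dev/null; python3 -c "
from h import *
st()"
python3 -m jog '[[[0,0,0],[0,0,0],0.8],[[0,0,0],[0,0,0],0.55],[[0,0,0],[0,0,0],0.55],[[0,0,0],[0,0,0],0.55],[[0,0,0],[0,0,0],0.55]]' >/dev/null; python3 -c "
from h import *
st()"
```

```text
t 5.6167 along [-99.8  -0.1  78.7] F [5.2 2.3 3.6] open 0.124
t 6.0333 along [-101.8    0.9   77.8] F [0.2 0.2 0.2] open 0.403
```

```bash
python3 -m jog '[[[0,0,0],[0,0,0],0.55],[[0,0,-8],[0,0,0],0.55],[[0,0,-25],[0,0,0],0.55],[[0,0,-45],[0,0,0],0.55],[[0,0,-65],[0,0,0],0.55],[[0,0,-85],[0,0,0],0.55],[[0,0,-100],[0,0,0],0.55],[[0,0,-110],[0,0,0],0.55],[[0,0,-112],[0,0,0],0.55],[[0,0,-112],[0,0,0],0.55]]' >/dev/null; python3 - <<'E'
from h import *
st()
a=cv2.resize(vision.capture("top")[150:350,280:540],None,fx=2,fy=2)
b=cv2.resize(vision.capture("side")[180:380,230:490],None,fx=2,fy=2)
cv2.imwrite("pics/open.png",cv2.resize(np.hstack([a,b]),(800,308))[:,:,::-1])
K=H+.082*FX+.0925*FY; print("key",K); delta([*K[:2],.19])
E
```

```text
t 6.8667 along [-100.8    0.4  191.2] F [ 0.3  0.5 -0.2] open 0.449
key [ 0.59399512 -0.08931041  0.095     ]
d_mm [ 91.2 183.4  -0.4] rot [-0.06  0.05  0.08]
```

View pics/open.png

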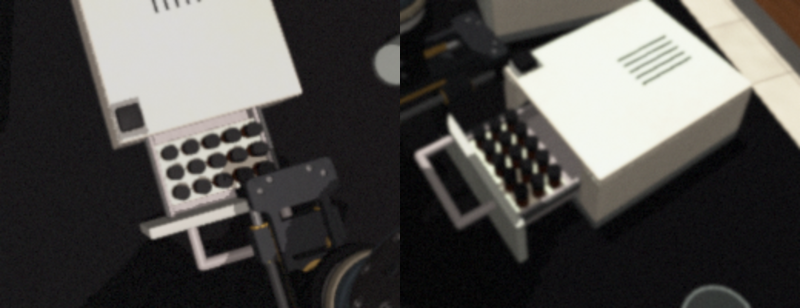

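The tray is locked open with the vials showing, and the key is at (130,117) in the crop. The arm now clears the tray by moving over the key with the fingers shut.

```bash
python3 -m jog '[[[5,10,0],[0,0,0],0.7],[[15,30,0],[0,0,0],1],[[28,56,0],[0,0,0],1],[[42,84,0],[0,0,0],1],[[56,112,0],[0,0,0],1],[[70,140,0],[0,0,0],1],[[81,163,0],[0,0,0],1],[[88,178,0],[0,0,0],1],[[91,183.4,0],[0,0,0],1],[[91,183.4,0],[0,0,0],1],[[91,183.4,0],[0,0,0],1],[[91,183.4,0],[0,0,0],1]]' >/dev/null; python3 - <<'E'
from h import *
st()
im=vision.capture("top")
a=cv2.resize(im[150:350,280:540],None,fx=2,fy=2)
b=cv2.resize(vision.capture("side")[180:380,230:490],None,fx=2,fy=2)
cv2.imwrite("pics/key.png",cv2.resize(np.hstack([a,b]),(800,308))[:,:,::-1])
K=H+.082*FX+.0925*FY; delta([*K[:2],.134])
E
```

```text
t 7.9667 along [ 81.1  91.8 189.4] F [ 0.3 -0.4  0. ] open 0.008
d_mm [ 1.2  0.8 55.8] rot [-0.08  0.08 -0.  ]
```

View pics/key.png

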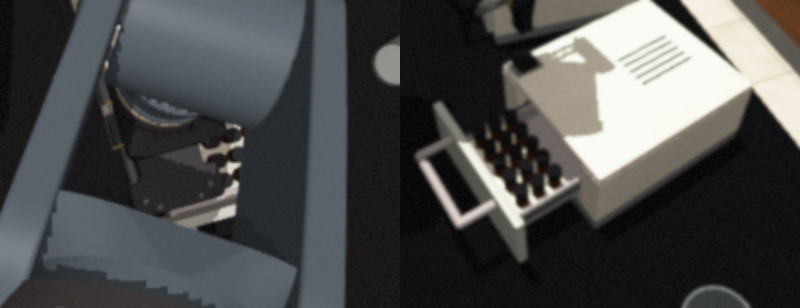

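Over the key with the tray still open. In the top view the arm hides most of the vials at this pose. The tray has stood free for about 2 s, so I press now.

```bash
python3 -m jog '[[[1,1,12],[0,0,0],1],[[1,1,32],[0,0,0],1],[[1,1,48],[0,0,0],1],[[1,1,54],[0,0,0],1],[[1,1,58],[0,0,0],1],[[1,1,61],[0,0,0],1],[[1,1,63],[0,0,0],1],[[1,1,63],[0,0,0],1],[[1,1,63],[0,0,0],1]]' >/dev/null; python3 - <<'E'
from h import *
st()
b=vision.capture("side")[180:380,230:490]
cv2.imwrite("pics/press.png",cv2.resize(b,None,fx=2,fy=2)[:,:,::-1])
E
```

```text
t 8.8167 along [ 83.6  92.4 127.8] F [-2.4  0.1  3.9] open 0.002
```

View pics/press.png

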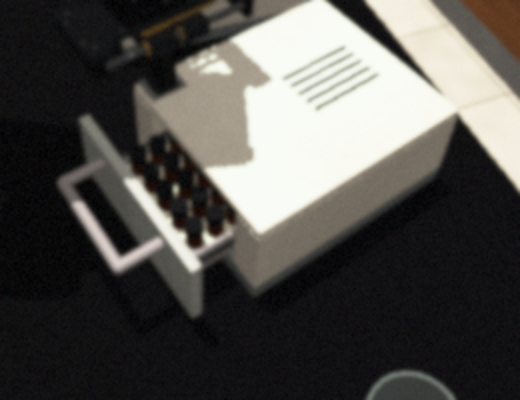

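The tray is gliding home, with the rear vials already disappearing under the roof. I hold the key, then lift.

```bash
python3 -m jog '[[[0,0,0],[0,0,0],1],[[0,0,0],[0,0,0],1],[[0,0,0],[0,0,0],1],[[0,0,0],[0,0,0],1],[[0,0,0],[0,0,0],1],[[0,0,0],[0,0,0],1],[[0,0,0],[0,0,0],1],[[0,0,0],[0,0,0],1],[[0,0,0],[0,0,0],1],[[0,0,0],[0,0,0],1],[[0,0,0],[0,0,0],1],[[0,0,0],[0,0,0],1]]' >/dev/null
python3 -m jog '[[[0,0,-4],[0,0,0],1],[[0,0,-15],[0,0,0],1],[[0,0,-35],[0,0,0],1],[[0,0,-60],[0,0,0],1],[[0,-20,-80],[0,0,0],1],[[15,-45,-95],[0,0,0],1],[[-40,-70,-100],[0,0,0],1],[[-70,-95,-100],[0,0,0],1],[[-100,-120,-100],[0,0,0],1],[[-130,-140,-100],[0,0,0],1],[[-160,-150,-100],[0,0,0],1],[[-185,-155,-100],[0,0,0],1]]' >/dev/null
python3 -m jog '[[[-30,-10,0],[0,0,0],1],[[-60,-20,0],[0,0,0],1],[[-90,-30,0],[0,0,0],1],[[-110,-35,0],[0,0,0],1],[[-115,-35,0],[0,0,0],1],[[-115,-35,0],[0,0,0],1]]' >/dev/null
python3 - <<'E'
from h import *
st()
a=cv2.resize(vision.capture("top")[60:360,160:540],(520,410))
b=cv2.resize(vision.capture("side")[110:350,220:480],(280,258))
o=np.zeros((410,800,3),np.uint8); o[:,:520]=a; o[:258,520:]=b
cv2.imwrite("pics/end.png",o[:,:,::-1])
E
```

```text
t 11.3667 along [-106.7 -207.6  227. ] F [ 0.4 -0.2  0.5] open 0.005
```

View pics/end.png

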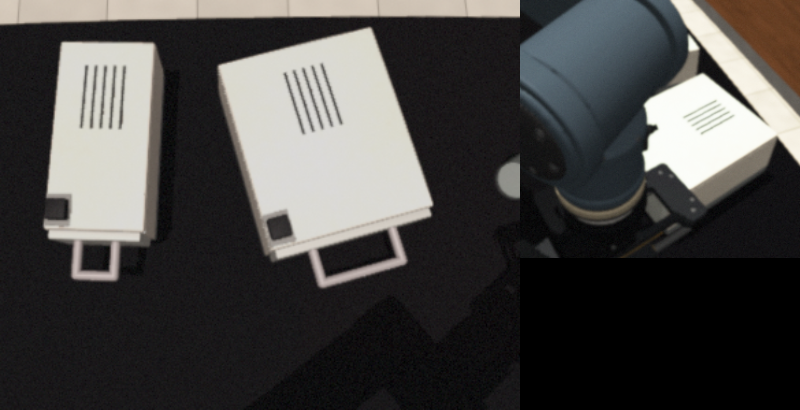

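The top view shows both trays shut, the arm clear and the key up. I check the bar position against the start, then hand in.

```bash
python3 - <<'E'
from h import *
g0=cv2.imread("pics/top0.png").min(2); g=vision.capture("top").min(2)
for n,z in (("wide",(slice(225,280),slice(385,465))),("narrow",(slice(236,270),slice(205,255)))):
    c=[np.argwhere(x[z]>100).mean(0) for x in (g0,g)]; print(n,"handle shift px",np.round(c[1]-c[0],2))
st(); 
d=[np.argwhere(x[z]>100).mean(0) for x in (g0,g)]
print(bot.hand_in())
E
```

```text
wide handle shift px [ 0.04 -0.  ]
narrow handle shift px [ 0.02 -0.03]
t 11.5167 along [-105.7 -205.   227.2] F [-0.5  0.4  0.7] open 0.008
the job is handed in; nothing more can be done
None
```

The job is done and handed in at about 11.5 s. I gripped the wide unit's bar and pulled its tray out about 106 mm until it locked. I then let go and left it standing open and untouched for about 2.5 s. Pressing its release key about 6 mm, at about 4 N, sent the tray home.

**Last checks:**
- **Trays:** both handles are back within 0.1 px of where they started in the top view, so the wide tray is fully home and the narrow one stayed shut.
- **Key and arm:** the wide unit's key looks popped up again. The arm is clear of everything, with wrist force near zero.

**One shortfall:** while the tray stood open, the arm hid part of the vials from the overhead camera. Most were visible just after I let go, but few were once the hand was over the key. I kept to the two-second wait instead of moving the arm away for a clear view.

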